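# Count and draw the sprung rod tester to its length pointer

### The job

Run the next spring check for the tag applicators: first count it on the blue bench tally counter by swinging its orange-tipped lever all the way to its stop and letting it spring back by itself, then take the black grip of the sprung rod on the green tester and draw the rod out until its red ring is level with the yellow pointer beside it. Finish while still holding the grip there, with the rod still and the ring at the pointer. Leave the pointer where it is set and do not shove or knock over the other things on the bench.

Things in the scene. Friction and masses are not known exactly. Their poses are not given: they have to be found in the camera images.
- rod_stand: green tester fixed to the bench. Origin: centre of the underside of its 300 x 120 x 12 mm base; x runs along the rod from grip to tube, z up. Axis of tube and rod: y = 0, 75 mm above the bench. Aluminium tube (38 mm over its ends, clamps to 94 mm height): mouth at x = +20, end at x = +148 mm. White scale bar, 10 mm wide, top at 66 mm, beside the rod at y = +50, from x = -140 to +30 mm
- rod_grip: sliding 14 mm steel rod with a black upright grip plate on its outer end, 14 mm thick along the rod, 40 mm wide, top 120 mm above the bench, bottom 15 mm below the rod axis. Origin: on the rod axis in mid-plate, at the start 70 mm out from the tube's mouth; slides to the stand's -x by up to 135 mm. Inner spring pulls it back: 3.2 N at the start + 80 N per m drawn (11 N at 0.1 m). Axes as rod_stand
- grip_mid (a point): middle of the grip plate's thickness and width, 105 mm above the bench (15 mm below the plate's top): pinch the plate here from above, fingers closing along the rod; fingertips that stay above 84 mm over the bench clear the rod. Axes as rod_stand
- red_ring (a point): centre of the red ring (22 mm diameter, 8 mm long along the rod) fixed on the rod 55 mm behind the middle of the grip, on the rod axis. Axes as rod_stand
- length_pointer (a joint): where the yellow pointer is set: the draw of the rod, m, at which the red ring is level with it (0.05 to 0.10). The pointer is a stiff slider on the white scale bar and must not be shifted
- pointer_tip (a point): tip of the yellow pointer's 5 mm wide blade, which points at the rod from the side: 27 mm from the rod axis (stand's +y side), 72 mm above the bench. Level means that ring centre and tip have the same x in the stand's axes, which this point shares
- tally: blue bench tally counter, fixed to the bench (elsewhere and turned otherwise each time). Origin: on the bench, 15 mm behind (+x of) the lever pivot; housing 110 (x) x 100 (y) x 60 mm high, from x = -40 to +70 mm; steel foot 130 x 120 x 6 mm; window block to 64 mm height. z up, -x towards the lever
- lever_pivot (a point): upright axis of the lever, on the housing at 70 mm above the bench, 15 mm from the tally origin towards -x. Axes as tally
- advance_lever (a joint): angle of the sprung lever, rad: 0 = at rest, grows anticlockwise seen from above, firm stop at 1.0. The flat steel arm (70 to 76 mm height) points 0.5 rad short of the tally's -x at 0 (on its +y side), 0.5 rad past it at 1.0. Spring: 0.06 N m at rest, 0.21 N m at the stop (about 3 N at the post); let go, it swings back to 0 by itself
- lever_post (a point): middle of the upright orange post at the lever's end, 70 mm from the pivot: 16 mm diameter, from 76 to 120 mm above the bench; this point is 100 mm above the bench. Push the post sideways with fingertips that stay above 80 mm. The point turns with the lever
- tag_bucket: bystander: loose white bucket of tags, 120 mm diameter, 100 mm high; origin at its underside
- pin_jar: bystander: loose open glass jar of steel pins, 76 mm diameter, 90 mm high; origin at its underside
- black_applicator: bystander: loose black tag applicator lying on the bench, 225 x 95 x 22 mm; origin at its underside
- marker_can: bystander: loose blue spray marker can, 54 mm diameter, 170 mm high; origin at its underside
- tag_tray: bystander: loose grey tray of tags, 160 x 110 x 45 mm; origin at its underside
Not all that is in view belongs to the job. Leave any pink look-alike of the tally alone.

How it is judged (in metres and radians):
On the way, in this order (a step that is already met when the one before it is completed fails the run):
1. the tally lever is swung to its stop (value of joint advance_lever above 0.92 rad), for 0.05 s.
2. the lever is let go and has sprung back to rest (value of joint advance_lever below 0.1 rad and contact force between each of the arm, the fingers and tally below 0.1 N), for 0.2 s.
3. the fingers hold the grip with the red ring level with the pointer (x of red_ring in the frame of pointer_tip between -0.006 and 0.006 m and contact force between the fingers and rod_grip above 2 N), for 0.3 s.
At the end, for the whole second after the job is handed in: Fingers hold the grip (over 2 N), rod still (under 10 mm/s), red ring within 6 mm of level with the pointer; pointer within 4 mm of its setting; tally lever back at rest (under 0.1 rad); bucket, jar, can, loose applicator and tray within 30 mm of their places, the first three upright (all of step 3 and value of joint advance_lever below 0.1 rad and distance of pointer_tip from where it was at the start of the episode below 0.004 m and distance of each of tag_bucket, pin_jar, marker_can, black_applicator, tag_tray from where it was at the start of the episode below 0.03 m and angle between each of tag_bucket, pin_jar, marker_can's own z axis and vertical below 0.3 rad and linear speed of rod_grip below 0.01 m/s); the arm keeps its last pose, push and grip.
It fails at once if the yellow pointer is shifted by more than 4 mm (distance of pointer_tip from where it was at the start of the episode above 0.004 m).
It fails at once if a bystander is shoved by more than 30 mm or knocked over (distance of any of tag_bucket, pin_jar, marker_can, black_applicator, tag_tray from where it was at the start of the episode above 0.03 m or angle between any of tag_bucket, pin_jar, marker_can's own z axis and vertical above 0.5 rad).
It also fails if it takes over 58 s, if anything falls off the work surface, if the arm or the gripper's body presses on something with over 40 N, if the wrist force passes 120 N, or if a joint passes its speed limit or range.

### The arm

A 7-joint arm with a two-finger parallel gripper is mounted at the origin on the work surface. World frame = base frame: x ahead of the robot, y to its left, z up, the work surface at z = 0. Lengths are in mm, angles in rad, forces in N, time in s.
With the tool pointing down it reaches from about 425 to 875 mm from the base axis. Payload 4.7 kg.
Tool frame: the origin (TCP) lies between the finger pads; the fingertips stand 19 mm ahead of it and the grasp point (between the pads) is the TCP (bot.nose_length is the distance from the TCP to the fingertips, in mm); z points along the fingers, y is the line along which they close (so a half turn about z gives the same grasp; the last joint's range is limited). The gripper opens to 87 mm and grips with 3 to 60 N. Pads are 19 mm wide; open, the fingers measure 117 mm over their backs; the gripper's body (75 mm by 190 mm) begins 51 mm behind the grasp point.
Start: joints at [1.314, 0.321, -0.07, 1.45, 0.023, 1.371, -0.057], TCP at [173.855, -626.339, 214.587] pointing down, gripper open.
Joint ranges: [-2.86, 2.86], [-0.3, 2.09], [-1.38, 1.24], [0.06, 2.45], [-1.56, 4.7], [0.09, 2.05], [-2.69, 2.69]. Speed limits (rad/s): [2.57, 2.57, 3.14, 3.14, 3.14, 3.14, 3.14].

### API

Orientations are given as a 3x3 rotation matrix whose columns are the frame's x, y, z axes.
In Python, from cell import bot gives the robot as it stands.
- The arm moves only by the shell command python3 -m jog 'ROWS'. ROWS is JSON, a list of rows, each an object with "fingers": the opening, from 0 (shut) to 1 (fully open); "translation": the shift along the tool's x, y, z in mm, a list of three; "angular": the turn, a rotation vector about the tool's x, y, z in degrees, a list of three. A call has 1 to 12 rows; each row shifts and turns the commanded pose from where the row before left it, along the tool's axes as they then stand; what a row does not reach is not made up. A row lasts 1/12 s, in which the tool goes at most 41.7 mm and 7.16 degrees, less where a joint would pass 70% of its speed; a pose out of reach is approached as far as the arm can. A call is refused whole if a number of a shift passes 41.7 or a number of a turn 7.16, either way. A call with a gripper value outside its range is refused whole. The fingers move at their own pace and stop on an object; the grip force is fixed at half the most. Time passes only in rows, so rows that do not move let the fingers close. It gives the time, the measured TCP pose, the force, the opening and the grip force at its end, in the units of the state.
- bot.sense(): the state, without advancing time (a new reading comes with each control period).
- bot.capture(name): name is "scene" or "top"; returns a dict with "frame" (400x640x3 uint8, red, green, blue), "mtx" (3x3 intrinsics, pixels), "D" ([k1, k2, p1, p2, k3] as OpenCV has them; the pictures are not rectified), "position" and "attitude" of the camera in the world. Camera axes: x right, y up, looking along -z (the intrinsics and any distortion apply to the point x, -y, -z); pixel columns grow to the right and rows downward; lengths in mm; the calibration is good to about 2 mm. A picture is of the moment at which its call begins. There is no depth.
- bot.job_done(): hands the job in; it is judged then, once.
The state is a dict: "time_s": time; "joint_positions": joint angles; "qvel": joint speeds; "tau": joint torques, N m; "position": TCP position; "orientation": TCP orientation; "contact_force": force on the tool from outside, world axes, zero at the start; "torque": the same for the moment, N m; "grip_width": finger opening in mm; "grasp_force": force on a finger pad.
Only numpy, scipy, OpenCV 4.12 (cv2) and the standard library are available. Lean on these libraries where they do the work, as an engineer would, in place of code of your own. Each camera call takes 0.05 s, during which the arm holds its last target. There are 200 camera calls.

## Working session

There is one attempt and no reset: what is moved stays moved. The work goes in short steps, Python scripts to look and compute and a shell command to move; the robot and the scene stay as the last step left them, time stands still between calls to the robot, and variables do not carry over. Pictures are saved under pics/ and viewed, at most 10 in all, crops included, and the job is handed in when it is done.

```bash
mkdir -p pics; ls
cat > h.py <<'E'
import numpy as np, cv2
from cell import bot
def ray(c,uv):
    p=cv2.undistortPoints(np.array(uv,float).reshape(-1,1,2),np.array(c["mtx"],float),np.array(c["D"],float)).reshape(-1,2)
    d=np.c_[p[:,0],-p[:,1],-np.ones(len(p))]@np.array(c["attitude"]).T
    return np.array(c["position"],float),d
def plane(c,uv,z):
    o,d=ray(c,uv); return o+d*((z-o[2])/d[:,2])[:,None]
E
python3 - <<'E'
from h import *
for n in("scene","top"):
    c=bot.capture(n); cv2.imwrite(f"pics/{n}0.png",c["frame"][:,:,::-1]); print(n,c["position"],c["attitude"],c["mtx"])
s=bot.sense(); print(s)
E
```

```text
pics
scene [1379.10114968  -54.47598862  830.21479937] [[ 0.13305802 -0.66337885  0.73635865]
 [ 0.99105987  0.09639664 -0.09223899]
 [-0.00979311  0.74204864  0.67027451]] [[391.88633012   0.         315.09733061]
 [  0.         391.88633012 201.94264124]
 [  0.           0.           1.        ]]
top [ 485.48548482   24.08948082 1499.86713217] [[-0.01073093  0.99867839 -0.05026243]
 [-0.99993904 -0.01058665  0.00313583]
 [ 0.00259957  0.05029302  0.99873112]] [[388.80196387   0.         322.03162402]
 [  0.         388.80196387 195.99142137]
 [  0.           0.           1.        ]]
{'time_s': 0.1, 'joint_positions': array([ 1.31410271,  0.32171833, -0.0700957 ,  1.45154392,  0.02263878,
        1.37079704, -0.0569154 ]), 'qvel': array([ 8.42257893e-04, -1.92860661e-03,  5.47951569e-06, -3.13598881e-03,
        1.78266551e-03,  9.45021610e-05, -1.75720594e-03]), 'tau': array([ 4.11800966e-04, -4.92571378e+01, -4.05724961e-01, -3.13397527e+01,
       -6.41585025e-02,  3.95025162e-02,  6.43851240e-05]), 'position': array([ 173.68351376, -625.8438278 ,  213.59539144]), 'orientation': array([[ 9.63550739e-01,  2.67525041e-01, -5.71093304e-04],
       [ 2.67525621e-01, -9.63549452e-01,  1.57990138e-03],
       [-1.27613458e-04, -1.67509723e-03, -9.99998589e-01]]), 'contact_force': array([ 0.22034856, -0.24236486,  0.08700381]), 'torque': array([-0.01993196,  0.02403566,  0.00984841]), 'grasp_force': 0.0, 'grip_width': 86.75424111223452}
```

View pics/scene0.png

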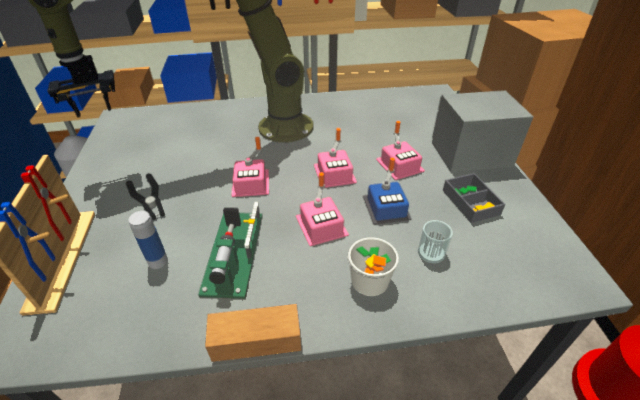

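View pics/top0.png

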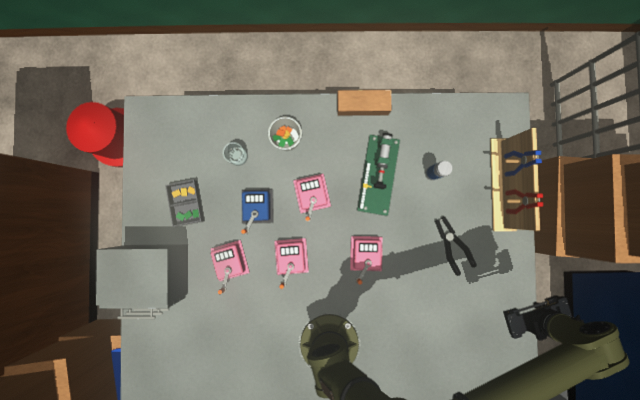

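The scene view shows the green stand at about (232,250), with its grip towards the robot, and the blue tally at (388,200) among pink look-alikes. In the top view the tally is at (257,207) with its post near (245,230), and the stand is at (378,175). I'll measure these next.

Run:
```python
from h import *
a=cv2.imread("pics/top0.png")
cv2.imwrite("pics/c1.png",np.hstack([cv2.resize(a[125:225,350:410],None,fx=6,fy=6,interpolation=cv2.INTER_CUBIC)[:600],cv2.resize(a[175:245,230:280],(400,560),interpolation=cv2.INTER_CUBIC)[:600] if 0 else np.vstack([cv2.resize(a[175:245,230:280],(400,560),interpolation=cv2.INTER_CUBIC),np.zeros((40,400,3),np.uint8)])]))
b=cv2.imread("pics/scene0.png")
cv2.imwrite("pics/c2.png",np.hstack([cv2.resize(b[195:305,195:270],None,fx=5,fy=5,interpolation=cv2.INTER_CUBIC),cv2.resize(b[145:255,362:412],None,fx=5,fy=5,interpolation=cv2.INTER_CUBIC)]))
def blobs(im,lo,hi,box,mn=3):
    h=cv2.cvtColor(im,cv2.COLOR_BGR2HSV);m=cv2.inRange(h,lo,hi)
    z=np.zeros_like(m);x0,y0,x1,y1=box;z[y0:y1,x0:x1]=m[y0:y1,x0:x1]
    n,_,s,c=cv2.connectedComponentsWithStats(z)
    return [(c[i].round(2).tolist(),s[i].tolist()) for i in range(1,n) if s[i,4]>=mn]
for nm,im,bs,bt in(("top",a,(350,120,410,225),(235,180,280,240)),("scene",b,(195,195,270,305),(362,145,412,225))):
    print(nm,"yellow",blobs(im,(22,120,120),(35,255,255),bs))
    print(nm,"red",blobs(im,(0,120,90),(8,255,255),bs),blobs(im,(172,120,90),(180,255,255),bs))
    print(nm,"green",blobs(im,(60,90,30),(85,255,255),bs,40))
    print(nm,"orange",blobs(im,(3,130,110),(18,255,255),bt))
    print(nm,"blue",blobs(im,(105,120,40),(125,255,255),bt,20))
```

```text
top yellow [([366.0, 185.48], [363, 184, 8, 4, 23])]
top red [([381.0, 170.9], [379, 170, 5, 3, 10])] []
top green [([371.48, 156.57], [367, 136, 10, 50, 244]), ([382.67, 183.61], [365, 139, 33, 75, 954])]
top orange [([243.31, 231.0], [241, 230, 5, 3, 13])]
top blue [([255.57, 207.1], [242, 192, 27, 29, 484])]
scene yellow [([249.19, 220.83], [243, 218, 12, 6, 48])]
scene red [([228.67, 233.33], [225, 232, 8, 4, 24])] [([236.0, 195.0], [235, 195, 3, 1, 3]), ([240.5, 195.0], [239, 195, 4, 1, 4])]
scene green [([215.01, 260.51], [199, 215, 34, 81, 706]), ([240.89, 228.33], [233, 214, 16, 27, 251]), ([253.1, 233.64], [250, 219, 7, 30, 58]), ([241.5, 272.4], [233, 247, 18, 50, 556])]
scene orange [([391.42, 163.49], [389, 157, 6, 14, 67])]
scene blue [([388.73, 201.43], [369, 182, 40, 38, 820])]
```

View pics/c1.png

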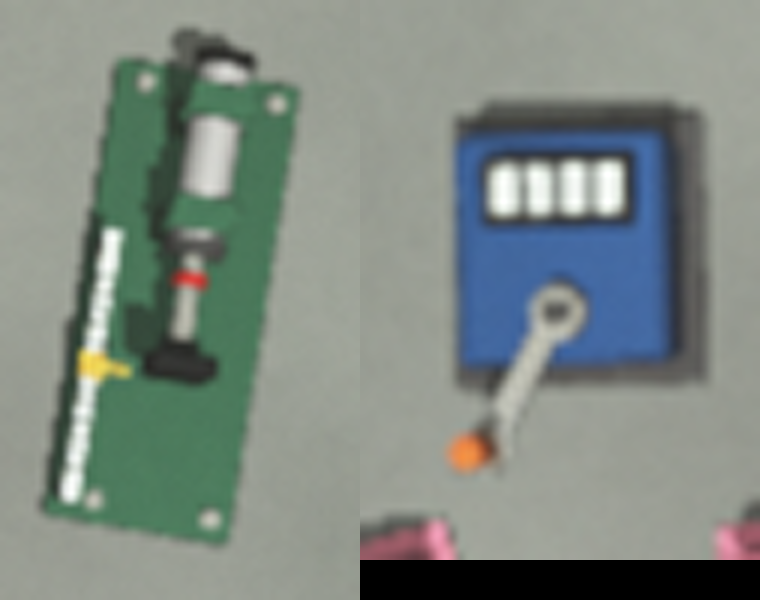

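View pics/c2.png

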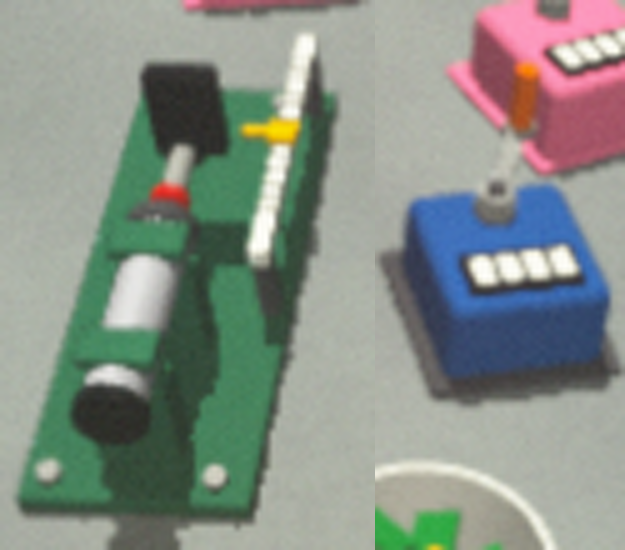

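The crops show the stand corners, with the yellow tip at about (371,186) and the red ring at (381,171). They also show the tally pivot at (254,213) and the post top at (243,231). Next I convert these to positions.

```bash
cat > m.py <<'E'
from h import *
t=bot.capture("top"); s=bot.capture("scene")
def tri(a,b):
    o1,d1=ray(t,[a]);o2,d2=ray(s,[b]);A=np.c_[d1[0],-d2[0]];k=np.linalg.lstsq(A,o2-o1,rcond=None)[0]
    p,q=o1+k[0]*d1[0],o2+k[1]*d2[0]; return ((p+q)/2).round(1),np.linalg.norm(p-q).round(1)
E
python3 - <<'E'
from m import *
np.set_printoptions(precision=1,suppress=True)
C=plane(t,[[369.5,134.2],[399.2,139.5],[356.5,209.8],[387,215.3]],12)
ax=(C[0]+C[1]-C[2]-C[3])/2; ay=(C[0]-C[1]+C[2]-C[3])/2
print("stand",C,C.mean(0),np.linalg.norm(ax),np.linalg.norm(ay),np.degrees(np.arctan2(ax[1],ax[0])),np.degrees(np.arctan2(-ay[0],ay[1])))
print("ring",plane(t,[[381,170.9]],84),plane(s,[[228.7,233.3]],84),"tip",plane(t,[[371.3,186.3]],74),plane(s,[[243.4,220.8]],74))
# grip plate corners scene crop: top front-left(143,65)...(218,68)
print("grip top scene", plane(s,[[223.5+0,209],[238.3,209.5]],120), "grip top view", plane(t,[[350+145/6,125+365/6],[350+212/6,125+378/6]],120))
pv=plane(t,[[254.1,213.3]],78)[0]; po=plane(t,[[243.1,231.0]],120)[0]; po2=plane(s,[[362+150/5-.5,145+68/5-.5]],120)[0]
print("pivot",pv,plane(s,[[362+120/5,145+187/5]],80),"post",po,po2,np.linalg.norm((po-pv)[:2]),np.degrees(np.arctan2(*(po-pv)[1::-1])))
H=plane(t,[[230+98/8-.5,175+133/8],[230+305/8,175+128/8],[230+98/8,175+366/8],[230+312/8,175+358/8]],60); print("housing",H)
E
```

```text
stand [[ 797.7 -166.7   12. ]
 [ 776.  -281.4   12. ]
 [ 506.1 -111.9   12. ]
 [ 483.8 -228.4   12. ]] [ 640.9 -197.1   12. ] 296.87229179522205 117.6543346886991 -10.465085909427632 -10.788405159562705
ring [[ 646.5 -197.3   84. ]] [[ 648.4 -192.6   84. ]] tip [[ 591. -162.   74.]] [[ 596.6 -155.5   74. ]]
grip top scene [[ 591.6 -202.4  120. ]
 [ 599.2 -163.   120. ]] grip top view [[ 589.2 -166.3  120. ]
 [ 581.  -206.   120. ]]
pivot [496.3 268.6  78. ] [[498.4 272.5  80. ]] post [433.8 300.5 120. ] [432.7 303.5 120. ] 70.20887931021157 152.95268138176715
housing [[577.3 317.4  60. ]
 [578.6 219.4  60. ]
 [469.4 315.6  60. ]
 [472.1 216.6  60. ]]
```

```bash
python3 -m jog '[{"fingers":0,"translation":[0,0,0],"angular":[0,0,-7.1]},{"fingers":0,"translation":[0,0,0],"angular":[0,0,-7.1]},{"fingers":0,"translation":[0,0,0],"angular":[0,0,-7.1]},{"fingers":0,"translation":[0,0,0],"angular":[0,0,-7.1]},{"fingers":0,"translation":[0,0,0],"angular":[0,0,-7.1]},{"fingers":0,"translation":[0,0,0],"angular":[0,0,-7.1]},{"fingers":0,"translation":[0,0,0],"angular":[0,0,-7.1]},{"fingers":0,"translation":[0,0,0],"angular":[0,0,-7.1]},{"fingers":0,"translation":[0,0,0],"angular":[0,0,-7.1]},{"fingers":0,"translation":[0,0,0],"angular":[0,0,-7.1]},{"fingers":0,"translation":[0,0,0],"angular":[0,0,-3.5]},{"fingers":0,"translation":[0,0,-20],"angular":[0,0,0]}]'
```

```text
time_s: 1.2
position: [172.9, -624.1, 230.1]
orientation: [[-0.003, 1.0, -0.002], [1.0, 0.003, 0.008], [0.008, -0.002, -1.0]]
contact_force: [0.3, 0.1, -0.9]
grip_width: 15.0
grasp_force: 0.0
```

```bash
python3 -m jog '[{"fingers":0,"translation":[27,29,0],"angular":[0,0,0]},{"fingers":0,"translation":[27,29,0],"angular":[0,0,0]},{"fingers":0,"translation":[27,29,0],"angular":[0,0,0]},{"fingers":0,"translation":[27,29,0],"angular":[0,0,0]},{"fingers":0,"translation":[27,29,0],"angular":[0,0,0]},{"fingers":0,"translation":[27,29,0],"angular":[0,0,0]},{"fingers":0,"translation":[27,29,0],"angular":[0,0,0]},{"fingers":0,"translation":[27,29,0],"angular":[0,0,0]},{"fingers":0,"translation":[27,29,0],"angular":[0,0,0]},{"fingers":0,"translation":[27,29,0],"angular":[0,0,0]},{"fingers":0,"translation":[27,29,0],"angular":[0,0,0]},{"fingers":0,"translation":[27,29,0],"angular":[0,0,0]}]'
python3 -m jog '[{"fingers":0,"translation":[40,0,0],"angular":[0,0,0]},{"fingers":0,"translation":[40,0,0],"angular":[0,0,0]},{"fingers":0,"translation":[40,0,0],"angular":[0,0,0]},{"fingers":0,"translation":[40,0,0],"angular":[0,0,0]},{"fingers":0,"translation":[40,0,0],"angular":[0,0,0]},{"fingers":0,"translation":[40,0,0],"angular":[0,0,0]},{"fingers":0,"translation":[40,0,0],"angular":[0,0,0]},{"fingers":0,"translation":[40,0,0],"angular":[0,0,0]},{"fingers":0,"translation":[0,0,0],"angular":[0,0,0]},{"fingers":0,"translation":[0,0,0],"angular":[0,0,0]}]'
```

```text
time_s: 2.2
position: [522.7, -300.8, 234.6]
orientation: [[0.0, 1.0, -0.0], [1.0, -0.0, -0.0], [-0.0, -0.0, -1.0]]
contact_force: [-1.0, -1.2, 1.1]
grip_width: 0.3
grasp_force: 0.0
time_s: 3.03
position: [521.4, 20.9, 234.8]
orientation: [[-0.007, 1.0, 0.001], [1.0, 0.007, -0.0], [-0.0, 0.001, -1.0]]
contact_force: [0.0, -1.3, -0.1]
grip_width: 0.1
grasp_force: 0.0
```

```bash
python3 -m jog '[{"fingers":0,"translation":[37,-10,0],"angular":[0,0,0]},{"fingers":0,"translation":[37,-10,0],"angular":[0,0,0]},{"fingers":0,"translation":[37,-10,0],"angular":[0,0,0]},{"fingers":0,"translation":[37,-10,0],"angular":[0,0,0]},{"fingers":0,"translation":[37,-10,0],"angular":[0,0,0]},{"fingers":0,"translation":[37,-10,0],"angular":[0,0,0]},{"fingers":0,"translation":[37,-10,0],"angular":[0,0,0]},{"fingers":0,"translation":[37,-10,0],"angular":[0,0,0]},{"fingers":0,"translation":[37,-10,0],"angular":[0,0,0]},{"fingers":0,"translation":[0,0,30],"angular":[0,0,0]},{"fingers":0,"translation":[0,0,0],"angular":[0,0,0]}]'
python3 -m jog '[{"fingers":0,"translation":[0,0,24],"angular":[0,0,0]},{"fingers":0,"translation":[0,0,24],"angular":[0,0,0]},{"fingers":0,"translation":[0,0,24],"angular":[0,0,0]},{"fingers":0,"translation":[0,0,24],"angular":[0,0,0]},{"fingers":0,"translation":[0,0,0],"angular":[0,0,0]},{"fingers":0,"translation":[0,0,0],"angular":[0,0,0]}]'
```

```text
time_s: 3.95
position: [429.3, 350.4, 200.5]
orientation: [[-0.004, 1.0, -0.006], [1.0, 0.004, -0.003], [-0.003, -0.006, -1.0]]
contact_force: [-0.9, -1.2, -1.3]
grip_width: 0.2
grasp_force: 0.0
time_s: 4.45
position: [432.5, 348.4, 108.1]
orientation: [[0.003, 1.0, -0.002], [1.0, -0.003, -0.002], [-0.002, -0.002, -1.0]]
contact_force: [0.9, -0.5, 0.8]
grip_width: 0.7
grasp_force: 0.0
```

Run:
```python
from h import *
o=[]
for n,b in(("top",(190,160,300,260)),("scene",(350,120,450,220))):
    a=bot.capture(n)["frame"][:,:,::-1]; x0,y0,x1,y1=b; o.append(cv2.resize(a[y0:y1,x0:x1],(400,400),interpolation=cv2.INTER_CUBIC))
cv2.imwrite("pics/d.png",np.hstack(o))
```

```text
(no output)
```

View pics/d.png

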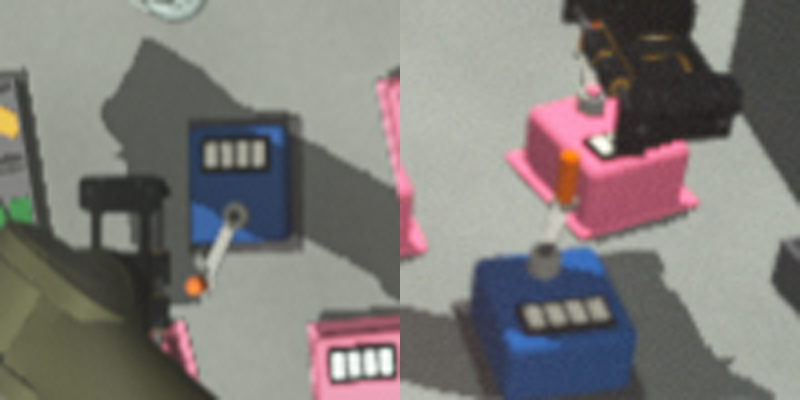

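The fingers stand to the left of the orange post, which is at crop pixel (195,285), and the lever is still at rest. I can push now.

```bash
python3 -m jog '[{"fingers":0,"translation":[-18,0,0],"angular":[0,0,0]},{"fingers":0,"translation":[-18,0,0],"angular":[0,0,0]},{"fingers":0,"translation":[-16,0,0],"angular":[0,0,0]},{"fingers":0,"translation":[-16,0,0],"angular":[0,0,0]},{"fingers":0,"translation":[-12,0,0],"angular":[0,0,0]},{"fingers":0,"translation":[-10,0,0],"angular":[0,0,0]},{"fingers":0,"translation":[0,0,0],"angular":[0,0,0]},{"fingers":0,"translation":[0,0,0],"angular":[0,0,0]}]'
python3 -m jog '[{"fingers":0,"translation":[-4,0,0],"angular":[0,0,0]},{"fingers":0,"translation":[-4,0,0],"angular":[0,0,0]},{"fingers":0,"translation":[0,0,0],"angular":[0,0,0]},{"fingers":0,"translation":[0,0,0],"angular":[0,0,0]}]'
```

```text
time_s: 5.22
position: [432.8, 261.7, 110.4]
orientation: [[0.001, 1.0, 0.003], [1.0, -0.001, 0.002], [0.002, 0.003, -1.0]]
contact_force: [-0.2, 3.1, 1.8]
grip_width: 0.4
grasp_force: 1.4
time_s: 5.55
position: [433.7, 254.6, 110.0]
orientation: [[-0.001, 1.0, 0.005], [1.0, 0.001, 0.003], [0.003, 0.005, -1.0]]
contact_force: [3.0, 5.0, 1.7]
grip_width: 0.5
grasp_force: 2.3
```

```bash
python3 -m jog '[{"fingers":0,"translation":[-3,0,0],"angular":[0,0,0]},{"fingers":0,"translation":[-3,0,0],"angular":[0,0,0]},{"fingers":0,"translation":[0,0,0],"angular":[0,0,0]},{"fingers":0,"translation":[0,0,0],"angular":[0,0,0]}]'
python3 -m jog '[{"fingers":0,"translation":[-3,0,0],"angular":[0,0,0]},{"fingers":0,"translation":[-3,0,0],"angular":[0,0,0]},{"fingers":0,"translation":[0,0,0],"angular":[0,0,0]},{"fingers":0,"translation":[0,0,0],"angular":[0,0,0]}]'
python3 - <<'E'
from h import *
a=bot.capture("top")["frame"][:,:,::-1][160:260,190:300];b=bot.capture("scene")["frame"][:,:,::-1][120:220,350:450]
cv2.imwrite("pics/e.png",np.hstack([cv2.resize(i,(400,400),interpolation=cv2.INTER_CUBIC) for i in(a,b)]))
E
```

```text
time_s: 5.88
position: [434.1, 252.2, 110.4]
orientation: [[-0.003, 1.0, 0.007], [1.0, 0.003, 0.009], [0.009, 0.007, -1.0]]
contact_force: [5.9, 12.0, -2.4]
grip_width: 0.7
grasp_force: 5.7
time_s: 6.22
position: [434.2, 244.5, 112.1]
orientation: [[-0.003, 1.0, 0.006], [1.0, 0.003, 0.005], [0.005, 0.006, -1.0]]
contact_force: [-0.3, 4.0, 14.6]
grip_width: 0.4
grasp_force: 7.5
```

View pics/e.png

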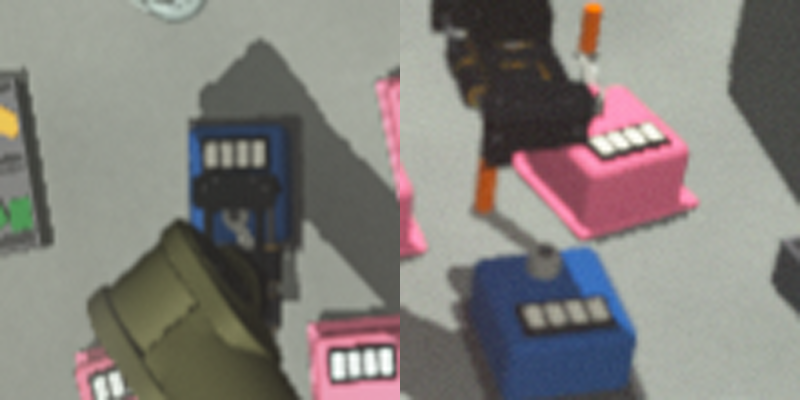

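Run:
```python
from h import *
c=bot.capture("scene"); h=cv2.cvtColor(c["frame"],cv2.COLOR_RGB2HSV); m=cv2.inRange(h,(3,130,80),(18,255,255)); m[:, :362]=0; m[:150]=0; m[185:]=0; m[:,385:]=0
ys,xs=np.nonzero(m); print(len(xs),xs.min(),xs.max(),ys.min(),ys.max())
b=ys.max(); uv=[xs[ys>=b-1].mean(),b+.5]
for z in(76,80):
    p=plane(c,[uv],z)[0]; d=p[:2]-[496.5,268.5]; print(p,np.linalg.norm(d),np.degrees(np.arctan2(d[1],d[0]))%360)
print(bot.sense()["position"],bot.sense()["contact_force"])
```

```text
48 369 373 160 172
[439.20630557 239.23357504  76.        ] 64.33576805816301 207.05858431435348
[444.19106506 237.67587787  80.        ] 60.71532903546133 210.5095984048396
[434.31716007 244.32120911 112.07864795] [ 0.38875443  4.3131494  14.22336193]
```

```bash
python3 -m jog '[{"fingers":0,"translation":[-3,0,0],"angular":[0,0,0]},{"fingers":0,"translation":[-2,0,0],"angular":[0,0,0]},{"fingers":0,"translation":[0,0,0],"angular":[0,0,0]},{"fingers":0,"translation":[0,0,0],"angular":[0,0,0]}]'
python3 -m jog '[{"fingers":0,"translation":[0,0,0],"angular":[0,0,0]}]'
```

```text
time_s: 6.7
position: [435.0, 240.4, 112.1]
orientation: [[-0.002, 1.0, 0.008], [1.0, 0.002, 0.007], [0.007, 0.008, -1.0]]
contact_force: [2.7, 6.8, 11.1]
grip_width: 0.4
grasp_force: 5.6
time_s: 6.78
position: [435.0, 240.4, 112.1]
orientation: [[-0.002, 1.0, 0.008], [1.0, 0.002, 0.007], [0.007, 0.008, -1.0]]
contact_force: [1.8, 7.5, 11.3]
grip_width: 0.4
grasp_force: 5.7
```

Run:
```python
from h import *
b=bot.capture("scene")["frame"][:,:,::-1][100:230,340:440]
cv2.imwrite("pics/f.png",cv2.resize(b,(460,598),interpolation=cv2.INTER_CUBIC))
```

```text
(no output)
```

View pics/f.png

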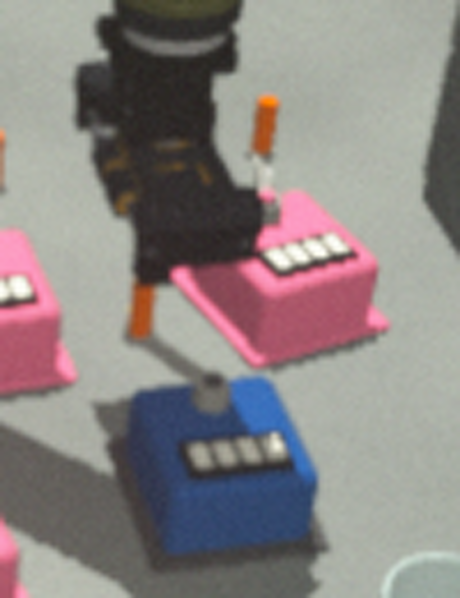

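The post's foot stayed at (371,173) while I pushed harder, so the lever is at its stop (angle estimate 207–210° against 210° expected). I'll let go and back off.

```bash
python3 -m jog '[{"fingers":0,"translation":[30,0,0],"angular":[0,0,0]},{"fingers":0,"translation":[40,0,0],"angular":[0,0,0]},{"fingers":0,"translation":[40,0,0],"angular":[0,0,0]},{"fingers":0,"translation":[10,0,0],"angular":[0,0,0]},{"fingers":0,"translation":[0,0,0],"angular":[0,0,0]},{"fingers":0,"translation":[0,0,0],"angular":[0,0,0]},{"fingers":0,"translation":[0,0,0],"angular":[0,0,0]},{"fingers":0,"translation":[0,0,0],"angular":[0,0,0]}]'
python3 - <<'E'
from h import *
for n,b in(("top",(230,215,260,245)),("scene",(362,140,400,180))):
    c=bot.capture(n);m=cv2.inRange(cv2.cvtColor(c["frame"],cv2.COLOR_RGB2HSV),(3,130,90),(18,255,255));x0,y0,x1,y1=b
    ys,xs=np.nonzero(m[y0:y1,x0:x1]); print(n,len(xs),xs.mean()+x0,ys.mean()+y0)
E
```

```text
time_s: 7.5
position: [432.1, 353.5, 108.0]
orientation: [[0.002, 1.0, -0.0], [1.0, -0.002, -0.002], [-0.002, -0.0, -1.0]]
contact_force: [-0.0, 0.0, -0.1]
grip_width: 0.3
grasp_force: 0.0
top 21 243.0952380952381 230.9047619047619
scene 67 391.4179104477612 163.49253731343285
```

The lever is back at rest: the post pixels match the start. Moving to the tester.

```bash
python3 -m jog '[{"fingers":0,"translation":[0,0,-40],"angular":[0,0,0]},{"fingers":0,"translation":[0,0,-40],"angular":[0,0,0]},{"fingers":0,"translation":[0,0,-40],"angular":[0,0,0]},{"fingers":0,"translation":[-38,11,0],"angular":[0,0,0]},{"fingers":0,"translation":[-38,11,0],"angular":[0,0,0]},{"fingers":0,"translation":[-38,11,0],"angular":[0,0,0]},{"fingers":0,"translation":[-38,11,0],"angular":[0,0,0]},{"fingers":0,"translation":[-38,11,0],"angular":[0,0,0]},{"fingers":0,"translation":[-38,11,0],"angular":[0,0,0]},{"fingers":0,"translation":[-38,11,0],"angular":[0,0,0]},{"fingers":0.5,"translation":[-38,11,0],"angular":[0,0,0]},{"fingers":1,"translation":[-38,11,0],"angular":[0,0,0]}]'
python3 -m jog '[{"fingers":1,"translation":[-38,11,0],"angular":[0,0,0]},{"fingers":1,"translation":[-38,11,0],"angular":[0,0,0]},{"fingers":1,"translation":[-38,11,0],"angular":[0,0,0]},{"fingers":1,"translation":[-38,11,0],"angular":[0,0,0]},{"fingers":1,"translation":[-38,11,0],"angular":[0,0,0]},{"fingers":1,"translation":[0,0,0],"angular":[0,0,5.3]},{"fingers":1,"translation":[0,0,0],"angular":[0,0,5.3]},{"fingers":1,"translation":[0,0,0],"angular":[0,0,0]},{"fingers":1,"translation":[0,0,0],"angular":[0,0,0]}]'
python3 - <<'E'
from h import *
p=bot.sense(); R=np.array(p["orientation"]); print(R.T@(np.array([592,-188,107])-p["position"]))
E
```

```text
time_s: 8.6
position: [530.5, 10.6, 228.9]
orientation: [[0.002, 1.0, 0.001], [1.0, -0.002, -0.002], [-0.002, 0.001, -1.0]]
contact_force: [1.9, 0.2, 0.3]
grip_width: 7.4
grasp_force: 0.0
time_s: 9.35
position: [585.3, -176.6, 228.6]
orientation: [[0.182, 0.983, -0.0], [0.983, -0.182, -0.0], [-0.0, -0.0, -1.0]]
contact_force: [-0.4, 0.2, -0.0]
grip_width: 66.0
grasp_force: 0.0
[ -9.92284015   8.72321207 121.6089316 ]
```

```bash
python3 -m jog '[{"fingers":1,"translation":[-10,9,0],"angular":[0,0,0]},{"fingers":1,"translation":[0,0,25],"angular":[0,0,0]},{"fingers":1,"translation":[0,0,25],"angular":[0,0,0]},{"fingers":1,"translation":[0,0,0],"angular":[0,0,0]},{"fingers":1,"translation":[0,0,0],"angular":[0,0,0]}]'
python3 - <<'E'
from h import *
o=[]
for n,b in(("top",(345,125,415,225)),("scene",(195,170,275,300))):
    a=bot.capture(n)["frame"][:,:,::-1]; x0,y0,x1,y1=b; o.append(cv2.resize(a[y0:y1,x0:x1],(390,560),interpolation=cv2.INTER_CUBIC))
cv2.imwrite("pics/g.png",np.hstack(o)); print(bot.sense()["position"])
E
```

```text
time_s: 9.77
position: [591.6, -187.2, 177.8]
orientation: [[0.181, 0.983, -0.003], [0.983, -0.181, 0.001], [0.0, -0.003, -1.0]]
contact_force: [0.6, 0.1, 0.3]
grip_width: 86.1
grasp_force: 0.0
[ 593.41962038 -187.45487131  180.2243247 ]
```

View pics/g.png

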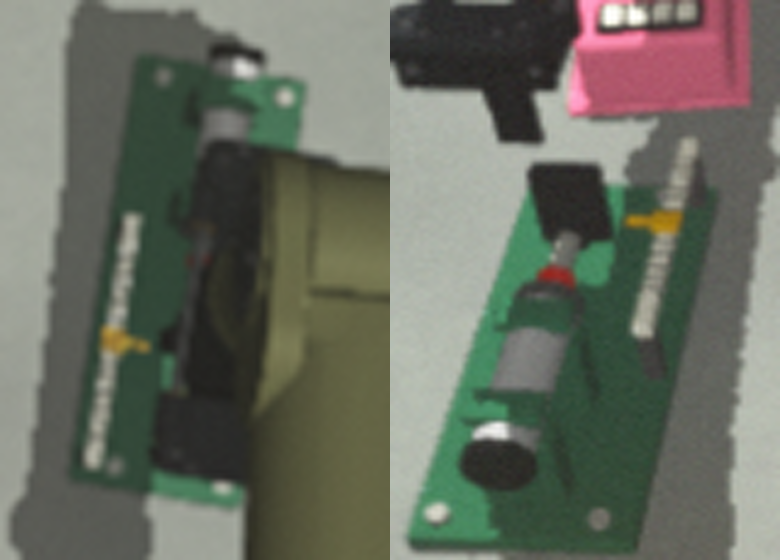

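The view shows the open fingers above the grip, with the near finger at crop pixel (515,120) and the plate top at (570,170). I'll check that offset by projection before descending.

```bash
cat >> h.py <<'E'
def proj(c,P):
    X=(np.array(P,float)-c["position"])@np.array(c["attitude"]); X[:,1:]*=-1
    return cv2.projectPoints(X,np.zeros(3),np.zeros(3),np.array(c["mtx"],float),np.array(c["D"],float))[0].reshape(-1,2)
E
python3 - <<'E'
from h import *
c=bot.capture("scene");p=bot.sense();R=p["orientation"];T=p["position"]
uv=proj(c,[T+R@[0,43,19],T+R@[0,-43,19],T+R@[0,0,-68]+0*T,[592,-188,120],[592-.184*20,-188-.983*20,120],[592+.184*20,-188+.983*20,120]])
print((uv-[195,170])*[390/80,560/130]+[390,0])
E
```

```text
[[525.70185221 166.25358592]
 [560.81746541  72.11882411]
 [516.33405357   2.67860461]
 [555.34613549 166.21798021]
 [519.50606259 165.29879615]
 [591.30182664 167.13841852]]
```

```bash
python3 -m jog '[{"fingers":1,"translation":[3,0,20],"angular":[0,0,0]},{"fingers":1,"translation":[0,0,20],"angular":[0,0,0]},{"fingers":1,"translation":[0,0,15],"angular":[0,0,0]},{"fingers":1,"translation":[0,0,15],"angular":[0,0,0]},{"fingers":1,"translation":[0,0,0],"angular":[0,0,0]},{"fingers":1,"translation":[0,0,0],"angular":[0,0,0]}]'
python3 - <<'E'
from h import *
c=bot.capture("scene");b=c["frame"][:,:,::-1][170:300,195:275]
cv2.imwrite("pics/i.png",cv2.resize(b,(369,600),interpolation=cv2.INTER_CUBIC)); print(bot.sense()["position"])
E
```

```text
time_s: 10.42
position: [593.6, -184.8, 109.4]
orientation: [[0.183, 0.983, 0.001], [0.983, -0.183, -0.0], [-0.0, 0.001, -1.0]]
contact_force: [0.3, 0.1, 0.5]
grip_width: 87.0
grasp_force: 0.0
[ 594.24624164 -184.84010761  110.19802208]
```

View pics/i.png

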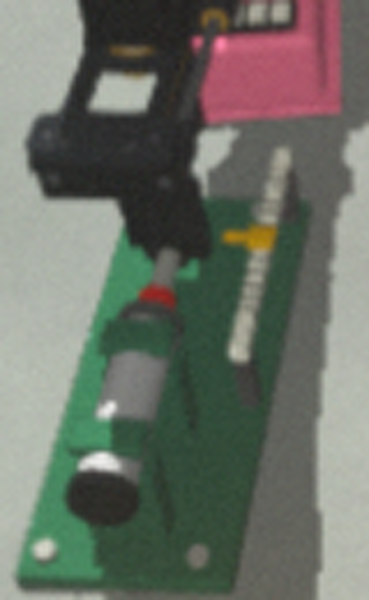

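The fingers straddle the plate, clear of the pointer at crop (235,237). Lowering a touch and closing.

```bash
python3 -m jog '[{"fingers":1,"translation":[0,0,2],"angular":[0,0,0]},{"fingers":0,"translation":[0,0,0],"angular":[0,0,0]},{"fingers":0,"translation":[0,0,0],"angular":[0,0,0]},{"fingers":0,"translation":[0,0,0],"angular":[0,0,0]},{"fingers":0,"translation":[0,0,0],"angular":[0,0,0]},{"fingers":0,"translation":[0,0,0],"angular":[0,0,0]},{"fingers":0,"translation":[0,0,0],"angular":[0,0,0]},{"fingers":0,"translation":[0,0,0],"angular":[0,0,0]},{"fingers":0,"translation":[0,0,0],"angular":[0,0,0]},{"fingers":0,"translation":[0,0,0],"angular":[0,0,0]},{"fingers":0,"translation":[0,0,0],"angular":[0,0,0]},{"fingers":0,"translation":[0,0,0],"angular":[0,0,0]}]'
```

```text
time_s: 11.47
position: [593.3, -184.7, 106.5]
orientation: [[0.184, 0.983, -0.0], [0.983, -0.184, -0.0], [-0.0, -0.0, -1.0]]
contact_force: [-0.6, 0.7, -0.1]
grip_width: 21.5
grasp_force: 0.0
```

```bash
python3 -m jog '[{"fingers":0,"translation":[0,0,0],"angular":[0,0,0]},{"fingers":0,"translation":[0,0,0],"angular":[0,0,0]},{"fingers":0,"translation":[0,0,0],"angular":[0,0,0]},{"fingers":0,"translation":[0,0,0],"angular":[0,0,0]},{"fingers":0,"translation":[0,0,0],"angular":[0,0,0]}]'
python3 -m jog '[{"fingers":0,"translation":[0,-8,0],"angular":[0,0,0]},{"fingers":0,"translation":[0,-8,0],"angular":[0,0,0]},{"fingers":0,"translation":[0,-8,0],"angular":[0,0,0]},{"fingers":0,"translation":[0,-8,0],"angular":[0,0,0]},{"fingers":0,"translation":[0,-8,0],"angular":[0,0,0]},{"fingers":0,"translation":[0,0,0],"angular":[0,0,0]},{"fingers":0,"translation":[0,0,0],"angular":[0,0,0]},{"fingers":0,"translation":[0,0,0],"angular":[0,0,0]}]'
```

```text
time_s: 11.88
position: [592.5, -184.6, 106.4]
orientation: [[0.184, 0.983, -0.002], [0.983, -0.184, 0.0], [-0.0, -0.002, -1.0]]
contact_force: [-5.1, 0.4, 2.5]
grip_width: 13.3
grasp_force: 30.0
time_s: 12.55
position: [554.9, -177.9, 106.5]
orientation: [[0.184, 0.983, 0.003], [0.983, -0.184, -0.001], [-0.0, 0.003, -1.0]]
contact_force: [5.3, -1.6, -5.8]
grip_width: 13.5
grasp_force: 30.0
```

```bash
cat > n.py <<'E'
from h import *
np.set_printoptions(precision=1,suppress=True)
a=np.radians(-10.6);u=np.array([np.cos(a),np.sin(a)]);v=np.array([-u[1],u[0]]);O=np.array([641,-197])
def st(P): d=P[:,:2]-O; return np.c_[d@u,d@v]
def rep(n,f,c):
    b=dict(top=(355,130,400,215),scene=(205,190,265,260))[n];x0,y0,x1,y1=b
    h=cv2.cvtColor(f,cv2.COLOR_RGB2HSV)
    for nm,lo,hi,z in(("ring",(0,120,60),(9,255,255),84),("ptr",(19,120,90),(35,255,255),74)):
        m=np.zeros(h.shape[:2],np.uint8);m[y0:y1,x0:x1]=cv2.inRange(h,lo,hi)[y0:y1,x0:x1]
        ys,xs=np.nonzero(m)
        if not len(xs): print(n,nm,"none"); continue
        s=st(plane(c,np.c_[xs,ys],z))
        if nm=="ptr": s=s[s[:,1]<40]
        print(n,nm,len(s),"x mean",s[:,0].mean(),"range",s[:,0].min(),s[:,0].max(),"y",s[:,1].min(),s[:,1].max())
for n in("top","scene"):
    c=bot.capture(n)
    print("start");rep(n,cv2.imread(f"pics/{n}0.png")[:,:,::-1],c);print("now");rep(n,c["frame"],c)
    cv2.imwrite(f"pics/{n}_now.png",c["frame"][:,:,::-1])
E
python3 n.py
```

```text
start
top ring 11 x mean 5.55204728692094 range 2.0580255273005124 8.67709685300861 y -10.173211594705993 8.496310787640475
top ptr 5 x mean -55.934591821584874 range -58.931472506492526 -52.937307511929696 y 29.455113422112856 37.943613023328986
now
top ring none
top ptr 7 x mean -56.088469335551714 range -58.931472506492526 -52.937307511929696 y 25.82796180083764 37.943613023328986
start
scene ring 25 x mean 6.538347946193976 range 1.5556546329566319 12.374611472146443 y -4.363190035349072 15.659469650245688
scene ptr 10 x mean -51.42960934627375 range -54.69939277991921 -46.743795947595146 y 30.895048714183606 39.903492636859305
now
scene ring 27 x mean -28.328174498537106 range -35.57817128301656 -17.007333687755253 y -3.594973713038787 16.892174847076912
scene ptr 9 x mean -51.10603705155225 range -54.69939277991921 -46.743795947595146 y 31.62695438296852 39.903492636859305
```

```bash
python3 -m jog '[{"fingers":0,"translation":[0,-6,0],"angular":[0,0,0]},{"fingers":0,"translation":[0,-6,0],"angular":[0,0,0]},{"fingers":0,"translation":[0,-5,0],"angular":[0,0,0]},{"fingers":0,"translation":[0,-3,0],"angular":[0,0,0]},{"fingers":0,"translation":[0,0,0],"angular":[0,0,0]},{"fingers":0,"translation":[0,0,0],"angular":[0,0,0]},{"fingers":0,"translation":[0,0,0],"angular":[0,0,0]}]'
python3 n.py | grep -A9 now
python3 - <<'E'
from h import *
c=bot.capture("scene");t=bot.capture("top")
b=cv2.imread("pics/scene_now.png")[190:260,205:265]; a=cv2.imread("pics/top_now.png")[150:220,350:400]
cv2.imwrite("pics/j.png",np.hstack([cv2.resize(b,(480,560),interpolation=cv2.INTER_CUBIC),cv2.resize(a,(320,560),interpolation=cv2.INTER_CUBIC)]))
E
```

```text
time_s: 13.23
position: [535.9, -174.4, 106.5]
orientation: [[0.184, 0.983, 0.005], [0.983, -0.184, -0.001], [-0.0, 0.005, -1.0]]
contact_force: [6.6, -3.0, -7.2]
grip_width: 13.3
grasp_force: 30.0
now
top ring none
top ptr 7 x mean -56.088469335551714 range -58.931472506492526 -52.937307511929696 y 25.82796180083764 37.943613023328986
start
scene ring 25 x mean 6.538347946193976 range 1.5556546329566319 12.374611472146443 y -4.363190035349072 15.659469650245688
scene ptr 10 x mean -51.42960934627375 range -54.69939277991921 -46.743795947595146 y 30.895048714183606 39.903492636859305
now
scene ring 27 x mean -47.51735759471214 range -55.00931883033458 -35.81539374508928 y -4.160153175171144 16.5474830131997
scene ptr 10 x mean -51.42960934627375 range -54.69939277991921 -46.743795947595146 y 30.895048714183606 39.903492636859305
```

View pics/j.png

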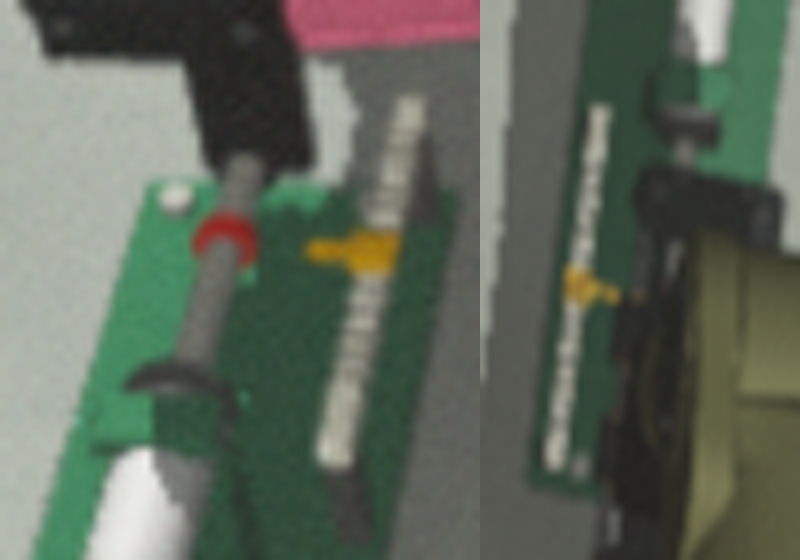

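```bash
cat > q.py <<'E'
from h import *
from scipy.optimize import least_squares
c=bot.capture("scene");f=c["frame"]
a=np.radians(-10.6);u=np.array([np.cos(a),np.sin(a),0]);v=np.array([-u[1],u[0],0]);O=np.array([641,-197,0.])
W=lambda x,y,z:O+np.outer(x,u)+np.outer(y,v)+np.outer(z,[0,0,1])
h=cv2.cvtColor(f,cv2.COLOR_RGB2HSV)
m=cv2.inRange(h,(0,110,50),(9,255,255));m[:205]=0;m[230:]=0;m[:,:220]=0;m[:,241:]=0
ys,xs=np.nonzero(m);obs=np.array([xs.min()-.5,xs.max()+.5,ys.min()-.5,ys.max()+.5]);print("bbox",obs,len(xs))
t=np.linspace(0,6.28,60)
def bb(p,hw=4):
    P=proj(c,np.vstack([W(np.full(60,p[0]+s),p[1]+11*np.cos(t),75+11*np.sin(t)) for s in(-hw,hw)]));return np.array([P[:,0].min(),P[:,0].max(),P[:,1].min(),P[:,1].max()])
r=least_squares(lambda p:bb(p)-obs,[-50,0]);print("ring x,y",r.x,"res",r.fun)
y=cv2.inRange(h,(19,120,90),(35,255,255));y[:,:235]=0;y[:,262:]=0;y[:210]=0;y[232:]=0
yy,xx=np.nonzero(y);L=xx.min();k=xx<=L+3;tip=[L-.5,yy[k].mean()];print("tip px",tip)
for z in(72,74): 
    d=plane(c,[tip],z)[0]-O;print("tip z",z,d@u,d@v,"ring-tip",r.x[0]-d@u)
E
python3 q.py
```

```text
bbox [228.5 236.5 216.5 222.5] 26
ring x,y [-53.99977245   1.80329554] res [-0.27335924  0.27394505 -0.87360031  0.85646067]
tip px [np.float64(242.5), np.float64(221.0)]
tip z 72 -52.39588453036812 29.597374201447078 ring-tip -1.6038879191332853
tip z 74 -50.413111015430175 30.24697697434484 ring-tip -3.5866614340712317
```

```bash
cat > r.py <<'E'
from h import *
a=np.radians(-10.6);u=np.array([np.cos(a),np.sin(a)]);v=np.array([-u[1],u[0]]);O=np.array([641,-197])
def S(c,uv,z): d=plane(c,[uv],z)[0,:2]-O; return d@u,d@v
def cen(w,b,th):
    x0,y0,x1,y1=b;q=w[y0:y1,x0:x1].copy();q=np.clip(q-th,0,None);Y,X=np.mgrid[y0:y1,x0:x1];return (q*X).sum()/q.sum(),(q*Y).sum()/q.sum()
def go(n,f,c,rb,pb,tag):
    f=f.astype(float);R,G,B=f[...,0],f[...,1],f[...,2]
    if rb: uv=cen(R-np.maximum(G,B),rb,25);print(n,tag,"ring",np.round(uv,2),[np.round(S(c,uv,z),1) for z in(80,83,85)])
    uv=cen(np.minimum(R,G)-B,pb,25);print(n,tag,"blade",np.round(uv,2),[np.round(S(c,uv,z),1) for z in(72,74)])
ct=bot.capture("top");cs=bot.capture("scene")
ld=lambda n:cv2.imread(n)[:,:,::-1]
av=lambda n:np.mean([bot.capture(n)["frame"].astype(float) for _ in range(8)],0)
go("top",ld("pics/top0.png"),ct,(374,166,389,176),(368,183,373,190),"start")
go("top",av("top"),ct,None,(368,183,373,190),"now")
go("scene",ld("pics/scene0.png"),cs,(222,228,236,239),(242,216,247,226),"start")
go("scene",av("scene"),cs,(225,212,240,226),(242,216,247,226),"now")
print(bot.sense()["position"])
E
python3 r.py
```

```text
top start ring [381.33 171.06] [array([ 5.6, -1.1]), array([ 5.2, -0.7]), array([ 4.9, -0.4])]
top start blade [369.2  186.07] [array([-55.9,  32.7]), array([-56.1,  32.9])]
top now blade [369.22 186.05] [array([-55.8,  32.7]), array([-56. ,  32.9])]
scene start ring [228.48 233.15] [array([2.3, 3.5]), array([5. , 4.6]), array([6.9, 5.3])]
scene start blade [244.8  220.61] [array([-54.2,  35.7]), array([-52.2,  36.3])]
scene now ring [233.   218.67] [array([-52.3,   4.3]), array([-49.3,   5.4]), array([-47.3,   6.1])]
scene now blade [244.79 220.89] [array([-53.1,  35.9]), array([-51.1,  36.5])]
[ 535.95531497 -174.46657276  106.51738222]
```

```bash
python3 -m jog '[{"fingers":0,"translation":[0,-1,0],"angular":[0,0,0]},{"fingers":0,"translation":[0,-1,0],"angular":[0,0,0]},{"fingers":0,"translation":[0,0,0],"angular":[0,0,0]},{"fingers":0,"translation":[0,0,0],"angular":[0,0,0]},{"fingers":0,"translation":[0,0,0],"angular":[0,0,0]},{"fingers":0,"translation":[0,0,0],"angular":[0,0,0]},{"fingers":0,"translation":[0,0,0],"angular":[0,0,0]},{"fingers":0,"translation":[0,0,0],"angular":[0,0,0]},{"fingers":0,"translation":[0,0,0],"angular":[0,0,0]},{"fingers":0,"translation":[0,0,0],"angular":[0,0,0]}]'
python3 q.py; python3 r.py | tail -3
```

```text
time_s: 15.22
position: [534.1, -174.2, 106.5]
orientation: [[0.184, 0.983, 0.005], [0.983, -0.184, -0.001], [-0.0, 0.005, -1.0]]
contact_force: [6.6, -2.0, -7.5]
grip_width: 12.9
grasp_force: 30.0
bbox [229.5 236.5 215.5 222.5] 27
ring x,y [-56.01483265   2.78596611] res [-0.76517455  0.76834637 -0.37313647  0.35098041]
tip px [np.float64(242.5), np.float64(221.0)]
tip z 72 -52.39588453036812 29.597374201447078 ring-tip -3.618948123778928
tip z 74 -50.413111015430175 30.24697697434484 ring-tip -5.6017216387168745
scene now ring [233.36 218.26] [array([-54. ,   4.9]), array([-50.9,   6. ]), array([-48.9,   6.8])]
scene now blade [244.78 220.89] [array([-53.1,  35.8]), array([-51.1,  36.5])]
[ 534.11586676 -174.17276621  106.52911815]
```

```bash
python3 -m jog '[{"fingers":0,"translation":[0,1,0],"angular":[0,0,0]},{"fingers":0,"translation":[0,0,0],"angular":[0,0,0]},{"fingers":0,"translation":[0,0,0],"angular":[0,0,0]},{"fingers":0,"translation":[0,0,0],"angular":[0,0,0]},{"fingers":0,"translation":[0,0,0],"angular":[0,0,0]},{"fingers":0,"translation":[0,0,0],"angular":[0,0,0]},{"fingers":0,"translation":[0,0,0],"angular":[0,0,0]},{"fingers":0,"translation":[0,0,0],"angular":[0,0,0]},{"fingers":0,"translation":[0,0,0],"angular":[0,0,0]},{"fingers":0,"translation":[0,0,0],"angular":[0,0,0]}]'
python3 -c "
from cell import bot
print(bot.job_done())"
```

```text
time_s: 17.0
position: [535.2, -174.3, 106.5]
orientation: [[0.184, 0.983, 0.005], [0.983, -0.184, -0.001], [-0.0, 0.005, -1.0]]
contact_force: [7.6, -2.8, -7.7]
grip_width: 12.7
grasp_force: 30.0
the job is handed in; nothing more can be done
None
```

I handed the job in at 17 s: the lever was swung to its stop and sprang back, and the grip is held (30 N) with the rod drawn about 59 mm. The two cameras bracket the ring from about 2 mm short of the pointer to 3–5 mm past it (6 mm allowed), and no verdict came back.

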